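# Hang the texture rollers in the rack by size

### The arm

A 6-joint arm with a two-finger parallel gripper is mounted at the origin on the work surface; the furniture and walls round the work are solid. World frame = base frame: x ahead of the robot, y to its left, z up, the work surface at z = 0. Lengths are in m, angles in rad, forces in N, time in s.
With the tool pointing down it reaches from about 0.35 to 0.85 m from the base axis. Payload 8.1 kg.
Tool frame: the origin (TCP) lies at the very end of the fingers, on their centre line; the grasp point (between the pads) lies 19 mm behind it; z points along the fingers, y is the line along which they close (so a half turn about z gives the same grasp; the last joint's range is limited). The gripper opens to 85 mm and grips with 20 to 120 N. Pads are 22 mm wide; open, the fingers measure 114 mm over their backs; the gripper's body (76 mm by 85 mm) begins 54 mm behind the grasp point. The pads swing forward as they close: fully open they stand 13 mm farther back than shut.
Start: joints at [1.079, 0.13, 1.488, -0, 1.523, -0.085], TCP at [0.237, 0.551, 0.231] pointing down, gripper open.
Joint ranges: [-2.96, 2.96], [-0.89, 2.26], [0.02, 2.5], [-1.34, 4.48], [0, 2.73], [-2.66, 2.66]. Speed limits (rad/s): [2.39, 2.39, 2.79, 3.14, 3.14, 3.14].

### API

Orientations are given as a unit quaternion [x, y, z, w].
In Python, from station import r gives the robot as it stands.
- The arm moves only by the tool jog_arm, never from a script. Its argument "steps" is a list of rows, each an object of numbers: "fingers": the closure, from -1 (fully open) to 1 (shut); "dx", "dy", "dz": the shift along the tool's x, y, z in units of 100 cm (1.0 is 100 cm); "turn": the turn about the tool's z in units of 30 degrees (1.0 is 30 degrees). In form: [{"fingers": .., "dx": .., "dy": .., "dz": .., "turn": ..}, ...]. A call has 1 to 10 rows; each row is the pose to reach, as a shift and turn from the pose commanded when the call began, along the tool's axes at that moment; what a row does not reach only later rows make up. A row lasts 1/8 s, in which the tool goes at most 62.5 mm and 10.7 degrees, less where a joint would pass 70% of its speed; a pose out of reach is approached as far as the arm can. A call with a number of a shift or a turn outside -1 to 1 is refused whole. A call with a gripper value outside its range is refused whole. The fingers move at their own pace and stop on an object; "grip_force" is the grip in N (left out, the last holds). Time passes only in rows, so rows that repeat a pose let the fingers close. It gives the time, the measured TCP pose, the force, the opening and the grip force at its end, in the units of the state.
- r.get_obs(): the state, without advancing time (a new reading comes with each control period).
- r.snapshot(name): name is "side" or "top" or "wrist"; returns (picture, depth): 480x640x3 uint8, blue, green, red; 480x640 float32, m along the optical axis (not along the pixel's ray), 0 where there is no reading.
- r.camera_info(name): a dict with "mtx" (3x3 intrinsics, pixels), "extrinsics" (4x4, takes a point from world to camera coordinates). Camera axes: x right, y up, looking along -z (the intrinsics and any distortion apply to the point x, -y, -z); pixel columns grow to the right and rows downward; lengths in m; the calibration is good to about 2 mm. A picture is of the moment at which its call begins: read the wrist's pose just before it. camera_info takes no time and is no camera call; for the wrist camera it gives the pose at the moment of the call.
- r.job_done(): hands the job in; it is judged then, once.
Trained networks look in the newest picture that a camera, given by its name, has taken for a name from the list of things; names that differ only in an ending like _2 or _b are one class to them, and where a whole thing is asked for, a point or a joint stands for the part that bears it (a point fixed in the world has none). Each returns a list of dicts, best first, with "conf" (0 to 1); they miss things now and then, are a little off and sometimes report something else, mostly with a low value. They report only what shows in the picture. A call takes as long as a camera call.
- r.boxes_of(camera, query): "extent" ([left, top, right, bottom] in pixels, round what is visible of it).
- r.masks_of(camera, query): "mask" (480x640 bool, what is visible of it) and "extent" ([left, top, right, bottom] in pixels, round what is visible of it).
- r.pinpoint(camera, query): "location" ([column, row] in pixels: a listed point, or the origin of a listed thing).
The state is a dict: "time_s": time; "joint_pos": joint angles; "qvel": joint speeds; "tau": joint torques, N m; "ee_pos": TCP position; "ee_rot": TCP orientation; "force": force on the tool from outside, world axes, zero at the start; "torque": the same for the moment, N m; "opening": finger opening in m; "gripper_force": force on a finger pad.
Only numpy, scipy, OpenCV 4.12 (cv2) and the standard library are available. Lean on these libraries where they do the work, as an engineer would, in place of code of your own. Each camera call takes 0.05 s, during which the arm holds its last target. There are 200 camera calls.

### The job

Put the four wooden rollers into the slotted rack in order of thickness, one to a bay, the thinnest at the end marked with the small dot and the thickest at the end marked with the large dot. Both axle ends of every roller must drop to the bottom of their slots. Leave the block, the pen and the brush where they lie.

Things in the scene. Friction and masses are not known exactly. Their poses are not given: they have to be found in the camera images.
- roller_a: loose pale wooden roller, thinnest of four: cylinder 26 mm thick, 64 mm long, a hexagonal flange (32 mm across flats, 6 mm thick) at each end, through it a steel axle 8 mm thick, 136 mm long. Origin at the axle's middle, x along the axle. Lies on a flat of its flanges, origin 16 mm above the bench. Grip from above across the cylinder, between the flanges.
- roller_b: loose pale wooden roller, second thinnest of four: cylinder 36 mm thick, 64 mm long, a hexagonal flange (42 mm across flats, 6 mm thick) at each end, through it a steel axle 8 mm thick, 136 mm long. Origin at the axle's middle, x along the axle. Lies on a flat of its flanges, origin 21 mm above the bench. Grip from above across the cylinder, between the flanges.
- roller_c: loose pale wooden roller, second thickest of four: cylinder 46 mm thick, 64 mm long, a hexagonal flange (52 mm across flats, 6 mm thick) at each end, through it a steel axle 8 mm thick, 136 mm long. Origin at the axle's middle, x along the axle. Lies on a flat of its flanges, origin 26 mm above the bench. Grip from above across the cylinder, between the flanges.
- roller_d: loose pale wooden roller, thickest of four: cylinder 56 mm thick, 64 mm long, a hexagonal flange (62 mm across flats, 6 mm thick) at each end, through it a steel axle 8 mm thick, 136 mm long. Origin at the axle's middle, x along the axle. Lies on a flat of its flanges, origin 31 mm above the bench. Grip from above across the cylinder, between the flanges.
- rack: fixed plywood rack, 376 mm (y) x 120 mm (x); origin on the bench under its middle. Two cheeks along y, 12 mm thick, 62 mm high, centred at x = -54 and 54; only bench between. Each has 4 slots, at y = -126, -42, 42, 126: 28 mm wide at the top, tapering to 10 mm; bottom at 36 mm (a seated axle is centred 40 mm up). Facing slots make a bay: roller between the cheeks, axle along x.
- dot_small: small round dark wooden dot, 16 mm in diameter and 4 mm thick, fixed on an end board of the rack (8 mm high, 36 mm wide, between the cheeks at y = -170 and 170 mm), at either end: marks the thin end. Origin under its middle.
- dot_large: large round dark wooden dot, 30 mm in diameter and 4 mm thick, fixed on the other end board: marks the thick end. Origin under its middle.
- block: bystander: loose wooden dabbing block, 50 x 90 x 39 mm high, long along its y; origin under its middle.
- pen: bystander: loose white marker pen with a black cap, 135 mm long along its y, 17 mm thick; origin under its middle.
- brush: bystander: loose thin round brush with a blue handle, 207 mm long along its y, 12 mm thick; origin under its middle.

How it is judged:
By the outcome, as a careful person would: the job done as asked, in the order asked, and still so for the second after the job is handed in, with the robot touching nothing.
It also fails if it takes over 112 s, if anything falls off the work surface, if the arm or the gripper's body presses on something with over 40 N, if the wrist force passes 120 N, or if a joint passes its speed limit or range.

## Working session

There is one attempt and no reset: what is moved stays moved. The work goes in short steps, Python scripts to look and compute and a tool call to move; the robot and the scene stay as the last step left them, time stands still between calls to the robot, and variables do not carry over. Pictures are saved under pics/ and viewed, at most 14 in all, crops included, and the job is handed in when it is done.

Besides the shell and the picture viewer there is one more tool, called after "Request:" as name(argument=value, ...) on one line, values as JSON. jog_arm: Moves the arm, as the interface text tells. Its arguments: {"type":"object","properties":{"steps":{"type":"array"},"grip_force":{"type":"number"}},"required":["steps"]}

```bash
ls; mkdir -p pics; python3 - <<'E'
from station import r
import cv2,numpy as np
o=r.get_obs();print({k:np.round(v,3) for k,v in o.items()})
for c in("top","side"):
    p,d=r.snapshot(c);cv2.imwrite(f"pics/{c}0.png",p);np.save(f"{c}0.npy",d)
    i=r.camera_info(c);print(c,i['mtx'],np.round(i['extrinsics'],3),i.keys())
    for q in("roller_a","rack","dot_small","dot_large","block","pen","brush"):
        print(q,[(np.round(b['extent']),round(b['conf'],2)) for b in r.boxes_of(c,q)])
E
```

```text
pics
{'time_s': np.float64(0.0), 'joint_pos': array([ 1.079,  0.131,  1.489, -0.   ,  1.523, -0.085]), 'qvel': array([ 0.001, -0.002, -0.001,  0.   ,  0.003,  0.   ]), 'tau': array([-0.0000e+00, -5.6940e+01, -5.0055e+01, -0.0000e+00,  1.5000e-02,
        0.0000e+00]), 'ee_pos': array([0.237, 0.551, 0.23 ]), 'ee_rot': array([ 0.202,  0.979, -0.001, -0.   ]), 'force': array([-0.457, -0.797, -0.303]), 'torque': array([-0.023,  0.049,  0.017]), 'gripper_force': np.float64(0.0), 'opening': np.float64(0.085)}
top [[457.65105959   0.         321.18705562]
 [  0.         457.65105959 246.86162531]
 [  0.           0.           1.        ]] [[ 0.081 -0.997 -0.002  0.042]
 [ 0.975  0.079  0.207 -0.461]
 [-0.206 -0.019  0.978 -0.978]
 [ 0.     0.     0.     1.   ]] dict_keys(['mtx', 'extrinsics'])
roller_a [(array([246., 233., 283., 293.]), 0.85), (array([182., 230., 208., 286.]), 0.8), (array([331., 240., 358., 294.]), 0.78), (array([407., 241., 423., 294.]), 0.56)]
rack [(array([210., 168., 373., 226.]), 0.56)]
dot_small [(array([179., 228., 207., 286.]), 0.74), (array([333., 237., 358., 297.
[... 547 characters left out ...]
    0.007 -0.007 -0.467]
 [ 0.     0.683  0.73  -0.071]
 [ 0.01  -0.73   0.683 -0.907]
 [ 0.     0.     0.     1.   ]] dict_keys(['mtx', 'extrinsics'])
roller_a [(array([251., 317., 338., 340.]), 0.88), (array([272., 137., 328., 162.]), 0.84), (array([260., 176., 323., 209.]), 0.8), (array([260., 243., 330., 274.]), 0.71)]
rack [(array([331., 149., 420., 286.]), 0.74), (array([259., 244., 332., 276.]), 0.59)]
dot_small [(array([377., 275., 387., 278.]), 0.59)]
dot_large []
block [(array([357., 319., 418., 363.]), 0.66)]
pen [(array([379., 274., 388., 278.]), 0.74), (array([228., 175., 275., 179.]), 0.55), (array([244., 386., 379., 399.]), 0.44)]
brush [(array([242., 386., 379., 399.]), 0.8)]
```

View pics/top0.png

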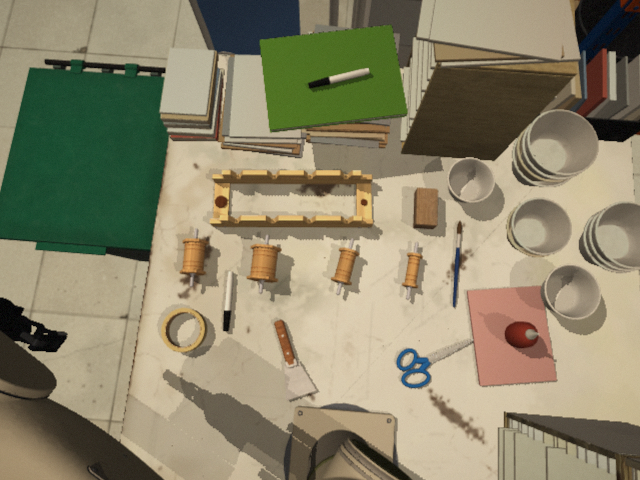

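View pics/side0.png

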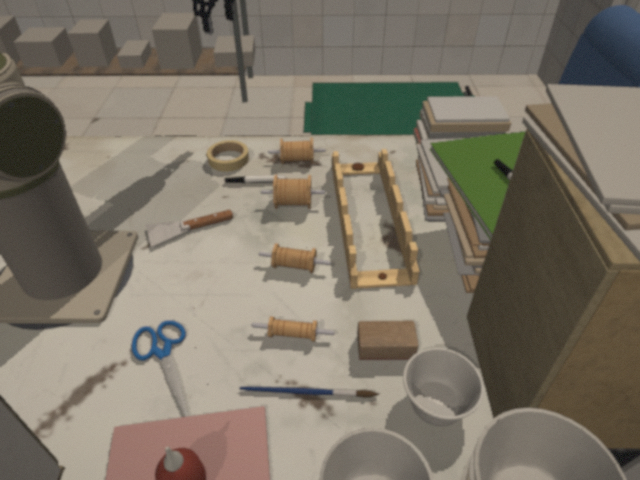

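Seen in the top picture: the large dot is at the left rack end (221,201), which is +y, and the small dot at the right end (365,202), which is -y. The rollers from left to right look like c (193,256), d (263,262), b (345,265) and a (412,268).

```bash
cat > h.py <<'E'
from station import r
import cv2,numpy as np
def cloud(c,d,info):
    K=info['mtx'];v,u=np.mgrid[:480,:640]
    P=np.stack([(u-K[0,2])/K[0,0]*d,-(v-K[1,2])/K[1,1]*d,-d,np.ones_like(d)],-1)
    return (P@np.linalg.inv(info['extrinsics']).T)[...,:3]
def rect(X):
    (c,s,a)=cv2.minAreaRect(X[:,:2].astype(np.float32)*1000)
    return np.round(c,1),np.round(s,1),round(a,1)
E
python3 - <<'E'
from h import *
for c in("top","side"):
    p,d=r.snapshot(c);P=cloud(c,d,r.camera_info(c));ok=d>0
    print(c,'missing',(~ok).mean())
    if c=="top": print('bench z',np.median(P[300:320,300:380,2]))
    for q in("roller_a","rack","block","pen","brush"):
        for m in r.masks_of(c,q):
            if m['conf']<.5: continue
            X=P[m['mask']&ok]; X=X[(X[:,2]<.09)]
            if len(X)<5: continue
            print(q,round(m['conf'],2),len(X),'zmax',np.round(np.percentile(X[:,2],[2,50,98])*1000), 'med',np.round(X.mean(0)*1000), *rect(X[X[:,2]>.008]))
    for q in("roller_a","dot_small","dot_large","rack"):
        for m in r.pinpoint(c,q):
            u,v=np.round(m['location']).astype(int); print('pin',q,u,v,round(m['conf'],2),np.round(P[v,u]*1000))
    # rack top: z in 50..70
    R=ok&(P[...,2]>.052)&(P[...,2]<.072)&(P[...,0]>.4)&(P[...,0]<.75)&(abs(P[...,1]-.03)<.25)
    n,l,s,ce=cv2.connectedComponentsWithStats(R.astype(np.uint8))
    for i in range(1,n):
        if s[i,4]>25: print('rackcomp',s[i],*rect(P[l==i]),np.round(P[l==i].mean(0)*1000))
E
```

```text
top missing 0.003987630208333333
bench z -0.0003557269527652007
roller_a 0.87 644 zmax [14. 35. 43.] med [421.  22.  33.] [423.5  21. ] [ 46.5 128. ] 77.8
roller_a 0.72 1063 zmax [ 0. 53. 63.] med [410. 203.  49.] [412.8 205. ] [ 67.7 134. ] 88.6
roller_a 0.62 503 zmax [13. 26. 34.] med [ 426. -131.   25.] [ 427.2 -131.4] [ 33.5 129.9] 82.9
roller_a 0.61 853 zmax [17. 44. 54.] med [413. 363.  42.] [415.5 364.3] [132.2  51.2] 1.0
rack 0.75 4735 zmax [ 1. 34. 64.] med [571. 154.  33.] [568.8 156.9] [121.6 375.6] 4.4
block 0.57 956 zmax [ 7. 38. 42.] med [ 571. -153.   36.] [ 575.  -155.5] [91.3 50.3] 1.1
pen 0.64 393 zmax [ 8. 14. 18.] med [324. 280.  14.] [323.9 280.3] [133.9  15.4] 2.6
brush 0.52 259 zmax [-1.  9. 13.] med [ 455. -236.    8.] [ 456.8 -236. ] [  9.4 186.9] 88.1
pin roller_a 416 270 0.9 [ 425. -139.   28.]
pin roller_a 265 262 0.84 [410. 200.  58.]
pin roller_a 192 255 0.73 [415. 366.  47.]
pin roller_a 343 266 0.58 [418.  27.  42.]
pin dot_small 361 204 0.43 [576.  -6.   9.]
pin dot_large 222 200 0.66 [558. 324.  13.]
pin rack 293 203 0.65 [568. 156.  -1.]
rackcomp [2
[... 2381 characters left out ...]
84  13  24 176] [623.5 159.1] [13.2 64. ] 4.2 [623. 153.  61.]
rackcomp [339 187   9  25 156] [515.9 148.8] [12.2 63.3] 3.7 [516. 145.  61.]
rackcomp [399 211  14  27 215] [629.6  77.1] [12.8 69.1] 4.3 [629.  71.  61.]
rackcomp [343 214  11  28 198] [522.3  67.4] [12.4 67.3] 4.1 [522.  61.  61.]
rackcomp [408 242  10  13  96] [634.3  12.5] [12.  25.9] 5.6 [634.   8.  61.]
rackcomp [348 245   9  13  95] [527.5   3.3] [12.  25.3] 4.8 [527.   0.  61.]
rackcomp [472 265  11   9  64] [734.4 -40.6] [11.7 15.1] 46.1 [735. -43.  62.]
rackcomp [473 290  22  73 357] [ 716.2 -157.7] [  2.4 123.7] 0.1 [ 716. -162.   62.]
rackcomp [408 348  63  16 351] [ 641.2 -208.6] [22.3 87.8] 90.0 [ 644. -207.   57.]
```

```bash
cat >> h.py <<'E'
def plan(*W):
    """targets (x,y,z in mm, yaw deg of the axle) -> tool shifts for the next call"""
    o=r.get_obs();x,y,z,w=o['ee_rot'];from scipy.spatial.transform import Rotation as Q
    R=Q.from_quat(o['ee_rot']).as_matrix();a=np.degrees(np.arctan2(R[1,1],R[0,1]))
    print('t',round(float(o['time_s']),2),'tcp',np.round(o['ee_pos']*1000,1),'yaw',round(a-90,1),'tilt',np.round(R[:2,2],3),'F',np.round(o['force'],1),'open',round(float(o['opening']),4))
    for X in W:
        s=R.T@(np.array(X[:3])/1000-o['ee_pos']);t=-((X[3]+90-a+90)%180-90)/30
        print(X,'dx %.3f dy %.3f dz %.3f turn %.2f'%(*s,t))
E
python3 -c "
from h import *
plan((415,360,140,1.5),(415,360,6,1.5))"
```

```text
t 1.8 tcp [237.4 551.  231.3] yaw -23.3 tilt [ 0. -0.] F [-0.1  0.4 -0. ] open 0.0852
(415, 360, 140, 1.5) dx -0.239 dy -0.105 dz 0.091 turn -0.83
(415, 360, 6, 1.5) dx -0.239 dy -0.105 dz 0.225 turn -0.83
```

Request:
jog_arm(steps=[{"fingers":-1,"dx":-0.239,"dy":-0.105,"dz":0.091,"turn":-0.83},{"fingers":-1,"dx":-0.239,"dy":-0.105,"dz":0.091,"turn":-0.83},{"fingers":-1,"dx":-0.239,"dy":-0.105,"dz":0.091,"turn":-0.83},{"fingers":-1,"dx":-0.239,"dy":-0.105,"dz":0.091,"turn":-0.83},{"fingers":-1,"dx":-0.239,"dy":-0.105,"dz":0.091,"turn":-0.83},{"fingers":-1,"dx":-0.239,"dy":-0.105,"dz":0.091,"turn":-0.83},{"fingers":-1,"dx":-0.239,"dy":-0.105,"dz":0.091,"turn":-0.83},{"fingers":-1,"dx":-0.239,"dy":-0.105,"dz":0.091,"turn":-0.83}], grip_force=40)

```text
time_s: 2.8
ee_pos: [0.4149, 0.3612, 0.141]
ee_rot: [-0.015, 1.0, 0.0, 0.0]
force: [-1.1, 0.4, 0.6]
opening: 0.0851
gripper_force: 0.0
```

```bash
python3 - <<'E'
from h import *
plan((415,360,6,1.5))
p,d=r.snapshot("wrist");cv2.imwrite("pics/w0.png",p)
P=cloud("wrist",d,r.camera_info("wrist"))
for m in r.masks_of("wrist","roller_c"):
    X=P[m['mask']&(d>0)];print(m['conf'],m['extent'],rect(X[X[:,2]>.012]),np.percentile(X[:,2],98))
E
```

```text
t 2.8 tcp [414.9 361.2 141. ] yaw 1.7 tilt [0.001 0.001] F [-1.1  0.4  0.6] open 0.0851
(415, 360, 6, 1.5) dx 0.000 dy -0.001 dz 0.135 turn 0.01
0.9 [281.5, 123.2, 379.8, 331.1] (array([415. , 366.7]), array([134.4,  60.1]), 3.1) 0.052161991167208974
0.68 [3.0, 115.1, 138.1, 323.1] (array([412.9, 206.2]), array([ 71.2, 134.3]), 88.2) 0.06221939830083875
```

View pics/w0.png

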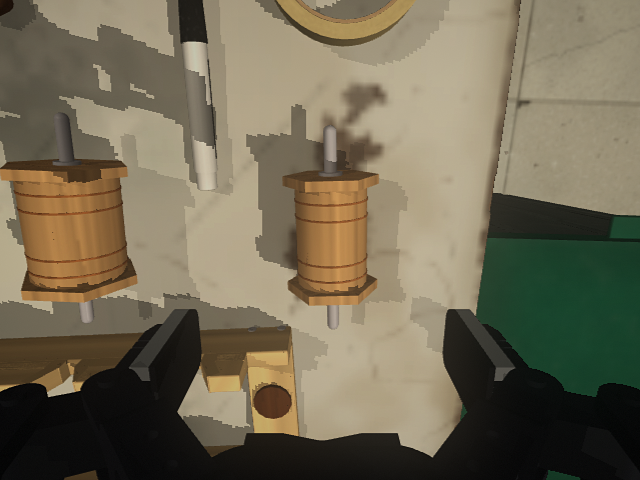

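The wrist picture shows roller c (331,240) standing centred between the fingers (midline column ~322). I can descend.

Request:
jog_arm(steps=[{"fingers":-1,"dx":0,"dy":0.002,"dz":0.06,"turn":0},{"fingers":-1,"dx":0,"dy":0.002,"dz":0.105,"turn":0},{"fingers":-1,"dx":0,"dy":0.002,"dz":0.135,"turn":0},{"fingers":-1,"dx":0,"dy":0.002,"dz":0.135,"turn":0},{"fingers":1,"dx":0,"dy":0.002,"dz":0.135,"turn":0},{"fingers":1,"dx":0,"dy":0.002,"dz":0.135,"turn":0},{"fingers":1,"dx":0,"dy":0.002,"dz":0.135,"turn":0},{"fingers":1,"dx":0,"dy":0.002,"dz":0.135,"turn":0},{"fingers":1,"dx":0,"dy":0.002,"dz":0.135,"turn":0}])

```text
time_s: 4.03
ee_pos: [0.4167, 0.3633, 0.0077]
ee_rot: [-0.014, 1.0, 0.001, 0.002]
force: [-0.3, -0.3, 5.4]
opening: 0.0444
gripper_force: 40.1
```

```bash
python3 -c "
from h import *
plan((415,362,130,1.5),(566,198,130,4.4),(566,198,22,4.4))"
```

```text
t 4.03 tcp [416.7 363.3   7.7] yaw 1.6 tilt [0.003 0.002] F [-0.3 -0.3  5.4] open 0.0444
(415, 362, 130, 1.5) dx 0.001 dy -0.001 dz -0.122 turn 0.00
(566, 198, 130, 4.4) dx -0.145 dy -0.169 dz -0.122 turn -0.09
(566, 198, 22, 4.4) dx -0.145 dy -0.169 dz -0.014 turn -0.09
```

Request:
jog_arm(steps=[{"fingers":1,"dx":0,"dy":0,"dz":-0.06,"turn":0},{"fingers":1,"dx":0,"dy":0,"dz":-0.122,"turn":0},{"fingers":1,"dx":-0.05,"dy":-0.04,"dz":-0.122,"turn":-0.09},{"fingers":1,"dx":-0.08,"dy":-0.09,"dz":-0.122,"turn":-0.09},{"fingers":1,"dx":-0.12,"dy":-0.135,"dz":-0.122,"turn":-0.09},{"fingers":1,"dx":-0.146,"dy":-0.169,"dz":-0.122,"turn":-0.09},{"fingers":1,"dx":-0.146,"dy":-0.169,"dz":-0.122,"turn":-0.09},{"fingers":1,"dx":-0.146,"dy":-0.169,"dz":-0.122,"turn":-0.09},{"fingers":1,"dx":-0.146,"dy":-0.169,"dz":-0.122,"turn":-0.09}])

```text
time_s: 5.15
ee_pos: [0.5653, 0.1982, 0.1276]
ee_rot: [-0.038, 0.999, 0.0, 0.0]
force: [1.0, 0.8, -1.4]
opening: 0.0443
gripper_force: 41.8
```

```bash
python3 - <<'E'
from h import *
plan((567,198,22,4.4))
p,d=r.snapshot("wrist");cv2.imwrite("pics/w1.png",p)
E
```

```text
t 5.15 tcp [565.3 198.2 127.6] yaw 4.4 tilt [0. 0.] F [ 1.   0.8 -1.4] open 0.0443
(567, 198, 22, 4.4) dx -0.002 dy -0.000 dz 0.106 turn -0.00
```

View pics/w1.png

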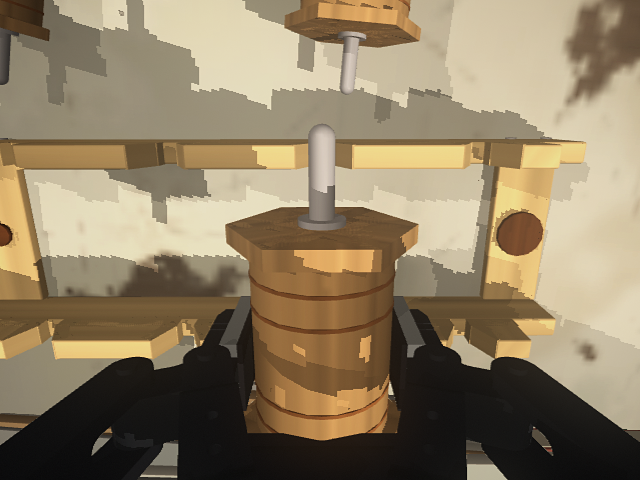

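The roller hangs level. Its axle (322,170) is lined up with the second slot from the large-dot end (~327,155), so I'll lower it.

Request:
jog_arm(steps=[{"fingers":1,"dx":-0.002,"dy":0,"dz":0.03,"turn":0},{"fingers":1,"dx":-0.002,"dy":0,"dz":0.055,"turn":0},{"fingers":1,"dx":-0.002,"dy":0,"dz":0.075,"turn":0},{"fingers":1,"dx":-0.002,"dy":0,"dz":0.09,"turn":0},{"fingers":1,"dx":-0.002,"dy":0,"dz":0.1,"turn":0},{"fingers":1,"dx":-0.002,"dy":0,"dz":0.104,"turn":0},{"fingers":1,"dx":-0.002,"dy":0,"dz":0.104,"turn":0},{"fingers":1,"dx":-0.002,"dy":0,"dz":0.104,"turn":0}])

```text
time_s: 6.2
ee_pos: [0.5682, 0.1983, 0.0235]
ee_rot: [-0.038, 0.999, 0.001, 0.0]
force: [1.3, 6.0, -4.0]
opening: 0.0449
gripper_force: 41.7
```

Request:
jog_arm(steps=[{"fingers":1,"dx":0,"dy":0,"dz":0.001,"turn":0},{"fingers":-0.1,"dx":0,"dy":0,"dz":0.001,"turn":0},{"fingers":-0.45,"dx":0,"dy":0,"dz":0.001,"turn":0},{"fingers":-0.45,"dx":0,"dy":0,"dz":0.001,"turn":0},{"fingers":-0.45,"dx":0,"dy":0,"dz":0.001,"turn":0},{"fingers":-0.45,"dx":0,"dy":0,"dz":-0.03,"turn":0},{"fingers":-0.45,"dx":0,"dy":0,"dz":-0.085,"turn":0},{"fingers":-0.45,"dx":0,"dy":0,"dz":-0.13,"turn":0},{"fingers":-0.45,"dx":0,"dy":0,"dz":-0.13,"turn":0}])

```text
time_s: 7.32
ee_pos: [0.5712, 0.198, 0.159]
ee_rot: [-0.037, 0.999, 0.001, 0.005]
force: [0.3, 0.1, -0.4]
opening: 0.0619
gripper_force: 0.0
```

```bash
python3 - <<'E'
from h import *
plan((412,204,140,-1.5),(412,204,10,-1.5))
p,d=r.snapshot("wrist");cv2.imwrite("pics/w2.png",p)
E
```

```text
t 7.33 tcp [571.2 198.  159. ] yaw 4.3 tilt [0.009 0.002] F [ 0.3  0.1 -0.4] open 0.0619
(412, 204, 140, -1.5) dx 0.158 dy 0.018 dz 0.018 turn 0.19
(412, 204, 10, -1.5) dx 0.160 dy 0.018 dz 0.148 turn 0.19
```

View pics/w2.png

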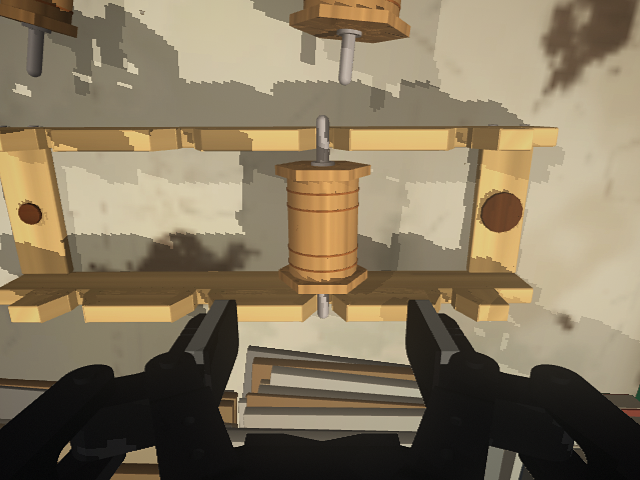

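Roller c is seated level in the second slot from the large dot (large dot at 501,211, small at 30,214). Next is roller d.

Request:
jog_arm(steps=[{"fingers":-1,"dx":0.06,"dy":0.008,"dz":0,"turn":0.19},{"fingers":-1,"dx":0.12,"dy":0.014,"dz":0,"turn":0.19},{"fingers":-1,"dx":0.158,"dy":0.018,"dz":0.018,"turn":0.19},{"fingers":-1,"dx":0.158,"dy":0.018,"dz":0.018,"turn":0.19},{"fingers":-1,"dx":0.158,"dy":0.018,"dz":0.018,"turn":0.19},{"fingers":-1,"dx":0.158,"dy":0.018,"dz":0.018,"turn":0.19}])

```text
time_s: 8.12
ee_pos: [0.4103, 0.2035, 0.1358]
ee_rot: [0.013, 1.0, 0.0, 0.0]
force: [0.5, 0.3, -0.8]
opening: 0.0853
gripper_force: 0.0
```

```bash
python3 -c "
from h import *
plan((412,204,10,-1.5))
p,d=r.snapshot('wrist')
P=cloud('wrist',d,r.camera_info('wrist'))
for m in r.masks_of('wrist','roller_d'):
    X=P[m['mask']&(d>0)];print(m['conf'],m['extent'],rect(X[X[:,2]>.02]),np.percentile(X[:,2],98))
"
```

```text
t 8.12 tcp [410.3 203.5 135.8] yaw -1.4 tilt [0.001 0.   ] F [ 0.5  0.3 -0.8] open 0.0853
(412, 204, 10, -1.5) dx -0.002 dy 0.001 dz 0.126 turn 0.00
0.82 [274.7, 368.1, 356.1, 441.7] (array([474.2, 209.3]), array([ 51.9, 139.3]), 77.0) 0.06590610096938815
0.71 [0.0, 154.8, 85.7, 350.1] (array([423.1,  22.2]), array([ 48.4, 134.8]), 79.8) 0.04231620129966848
0.6 [266.6, 129.6, 387.4, 336.2] (array([412.1, 204.4]), array([ 71.6, 132.2]), 88.1) 0.06222960801039205
```

Request:
jog_arm(steps=[{"fingers":-1,"dx":-0.002,"dy":0.001,"dz":0.05,"turn":0},{"fingers":-1,"dx":-0.002,"dy":0.001,"dz":0.095,"turn":0},{"fingers":-1,"dx":-0.002,"dy":0.001,"dz":0.126,"turn":0},{"fingers":-1,"dx":-0.002,"dy":0.001,"dz":0.126,"turn":0},{"fingers":1,"dx":-0.002,"dy":0.001,"dz":0.126,"turn":0},{"fingers":1,"dx":-0.002,"dy":0.001,"dz":0.126,"turn":0},{"fingers":1,"dx":-0.002,"dy":0.001,"dz":0.126,"turn":0},{"fingers":1,"dx":-0.002,"dy":0.001,"dz":0.126,"turn":0}])

```text
time_s: 9.22
ee_pos: [0.413, 0.2051, 0.0116]
ee_rot: [0.012, 1.0, 0.001, 0.002]
force: [-1.5, -0.7, 6.4]
opening: 0.0549
gripper_force: 42.1
```

```bash
python3 -c "
from h import *
plan((412,204,130,-1.5),(559.5,282.5,130,4.4))"
```

```text
t 9.22 tcp [413.  205.1  11.6] yaw -1.4 tilt [0.004 0.001] F [-1.5 -0.7  6.4] open 0.0549
(412, 204, 130, -1.5) dx 0.001 dy -0.001 dz -0.118 turn 0.00
(559.5, 282.5, 130, 4.4) dx -0.145 dy 0.081 dz -0.118 turn -0.19
```

Request:
jog_arm(steps=[{"fingers":1,"dx":0,"dy":0,"dz":-0.06,"turn":0},{"fingers":1,"dx":0,"dy":0,"dz":-0.118,"turn":0},{"fingers":1,"dx":-0.04,"dy":0.03,"dz":-0.118,"turn":-0.19},{"fingers":1,"dx":-0.08,"dy":0.06,"dz":-0.118,"turn":-0.19},{"fingers":1,"dx":-0.12,"dy":0.081,"dz":-0.118,"turn":-0.19},{"fingers":1,"dx":-0.145,"dy":0.081,"dz":-0.118,"turn":-0.19},{"fingers":1,"dx":-0.145,"dy":0.081,"dz":-0.118,"turn":-0.19},{"fingers":1,"dx":-0.145,"dy":0.081,"dz":-0.118,"turn":-0.19},{"fingers":1,"dx":-0.145,"dy":0.081,"dz":-0.118,"turn":-0.19}])

```text
time_s: 10.35
ee_pos: [0.5572, 0.2818, 0.1276]
ee_rot: [-0.038, 0.999, 0.0, -0.0]
force: [-0.6, -0.2, -0.6]
opening: 0.0549
gripper_force: 43.4
```

```bash
python3 -c "
from h import *
plan((559.5,282.5,22,4.4))"
```

```text
t 10.35 tcp [557.2 281.8 127.6] yaw 4.3 tilt [-0.  0.] F [-0.6 -0.2 -0.6] open 0.0549
(559.5, 282.5, 22, 4.4) dx -0.002 dy 0.001 dz 0.106 turn -0.00
```

Request:
jog_arm(steps=[{"fingers":1,"dx":-0.002,"dy":0.002,"dz":0.03,"turn":0},{"fingers":1,"dx":-0.002,"dy":0.002,"dz":0.055,"turn":0},{"fingers":1,"dx":-0.002,"dy":0.002,"dz":0.075,"turn":0},{"fingers":1,"dx":-0.002,"dy":0.002,"dz":0.09,"turn":0},{"fingers":1,"dx":-0.002,"dy":0.002,"dz":0.1,"turn":0},{"fingers":1,"dx":-0.002,"dy":0.002,"dz":0.105,"turn":0},{"fingers":1,"dx":-0.002,"dy":0.002,"dz":0.105,"turn":0},{"fingers":1,"dx":-0.002,"dy":0.002,"dz":0.105,"turn":0}])

```text
time_s: 11.35
ee_pos: [0.5602, 0.2839, 0.0229]
ee_rot: [-0.037, 0.999, 0.0, 0.0]
force: [0.1, -1.0, -1.5]
opening: 0.0547
gripper_force: 43.4
```

Request:
jog_arm(steps=[{"fingers":1,"dx":0,"dy":0,"dz":0.0015,"turn":0},{"fingers":-0.35,"dx":0,"dy":0,"dz":0.0015,"turn":0},{"fingers":-0.65,"dx":0,"dy":0,"dz":0.0015,"turn":0},{"fingers":-0.65,"dx":0,"dy":0,"dz":0.0015,"turn":0},{"fingers":-0.65,"dx":0,"dy":0,"dz":0.0015,"turn":0},{"fingers":-0.65,"dx":0,"dy":0,"dz":-0.03,"turn":0},{"fingers":-0.65,"dx":0,"dy":0,"dz":-0.085,"turn":0},{"fingers":-0.65,"dx":0,"dy":0,"dz":-0.12,"turn":0},{"fingers":-0.65,"dx":0,"dy":0,"dz":-0.12,"turn":0},{"fingers":-0.65,"dx":0,"dy":0,"dz":-0.12,"turn":0}])

```text
time_s: 12.6
ee_pos: [0.5595, 0.2838, 0.1417]
ee_rot: [-0.037, 0.999, -0.0, -0.0]
force: [-0.1, -0.0, -1.1]
opening: 0.0704
gripper_force: 0.0
```

```bash
python3 - <<'E'
from h import *
plan((424,20.5,140,-11.5))
p,d=r.snapshot("wrist");cv2.imwrite("pics/w3.png",p)
E
```

```text
t 12.6 tcp [559.5 283.8 141.7] yaw 4.3 tilt [-0.001 -0.   ] F [-0.1 -0.  -1.1] open 0.0704
(424, 20.5, 140, -11.5) dx 0.155 dy -0.252 dz 0.002 turn 0.53
```

View pics/w3.png

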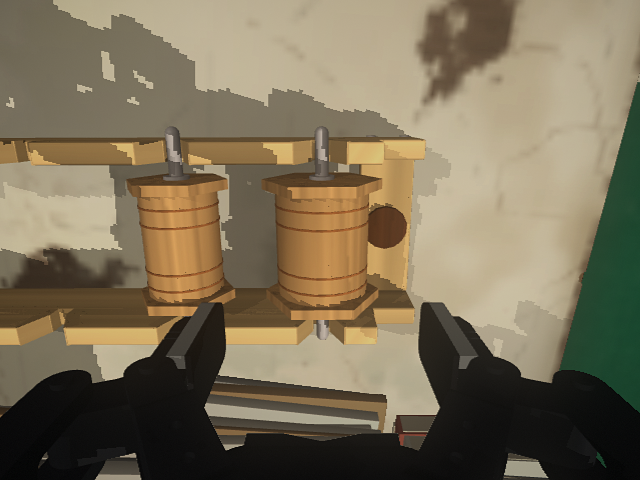

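Roller d (322,240) is seated beside the large dot and c (180,240) is undisturbed. Now roller b.

Request:
jog_arm(steps=[{"fingers":-1,"dx":0.03,"dy":-0.05,"dz":0,"turn":0.1},{"fingers":-1,"dx":0.06,"dy":-0.1,"dz":0,"turn":0.3},{"fingers":-1,"dx":0.09,"dy":-0.15,"dz":0,"turn":0.53},{"fingers":-1,"dx":0.12,"dy":-0.2,"dz":0.002,"turn":0.53},{"fingers":-1,"dx":0.155,"dy":-0.252,"dz":0.002,"turn":0.53},{"fingers":-1,"dx":0.155,"dy":-0.252,"dz":0.002,"turn":0.53},{"fingers":-1,"dx":0.155,"dy":-0.252,"dz":0.002,"turn":0.53},{"fingers":-1,"dx":0.155,"dy":-0.252,"dz":0.002,"turn":0.53}])

```text
time_s: 13.65
ee_pos: [0.4244, 0.022, 0.1399]
ee_rot: [0.1, 0.995, 0.0, -0.0]
force: [-0.5, 0.4, 0.4]
opening: 0.0857
gripper_force: 0.0
```

```bash
python3 -c "
from h import *
plan((424,20.5,4,-11.5))
p,d=r.snapshot('wrist')
P=cloud('wrist',d,r.camera_info('wrist'))
for m in r.masks_of('wrist','roller_b'):
    X=P[m['mask']&(d>0)];print(m['conf'],m['extent'],rect(X[X[:,2]>.014]),np.percentile(X[:,2],98))
"
```

```text
t 13.65 tcp [424.4  22.  139.9] yaw -11.5 tilt [-0.001  0.   ] F [-0.5  0.4  0.4] open 0.0857
(424, 20.5, 4, -11.5) dx -0.000 dy -0.002 dz 0.136 turn -0.00
0.93 [569.3, 296.8, 639.6, 397.0] (array([536.8, 185.3]), array([37.6, 71. ]), 54.4) 0.06595400801607515
0.73 [63.9, 180.9, 140.8, 358.3] (array([ 425.6, -131.9]), array([ 35.9, 132.2]), 83.1) 0.03245499705107662
0.67 [281.2, 123.9, 353.3, 324.8] (array([423.4,  21. ]), array([ 48.3, 134.6]), 80.0) 0.04237009262088821
```

Request:
jog_arm(steps=[{"fingers":-1,"dx":0,"dy":-0.001,"dz":0.05,"turn":-0.03},{"fingers":-1,"dx":0,"dy":-0.001,"dz":0.1,"turn":-0.03},{"fingers":-1,"dx":0,"dy":-0.001,"dz":0.136,"turn":-0.03},{"fingers":-1,"dx":0,"dy":-0.001,"dz":0.136,"turn":-0.03},{"fingers":1,"dx":0,"dy":-0.001,"dz":0.136,"turn":-0.03},{"fingers":1,"dx":0,"dy":-0.001,"dz":0.136,"turn":-0.03},{"fingers":1,"dx":0,"dy":-0.001,"dz":0.136,"turn":-0.03},{"fingers":1,"dx":0,"dy":-0.001,"dz":0.136,"turn":-0.03},{"fingers":1,"dx":0,"dy":-0.001,"dz":0.136,"turn":-0.03}])

```text
time_s: 14.88
ee_pos: [0.4255, 0.02, 0.0061]
ee_rot: [0.093, 0.996, 0.0, 0.002]
force: [-1.7, 1.0, 7.0]
opening: 0.0348
gripper_force: 39.1
```

```bash
python3 -c "
from h import *
plan((424,20,130,-11),(573,116,130,4.4))"
```

```text
t 14.88 tcp [425.5  20.    6.1] yaw -10.7 tilt [ 0.003 -0.   ] F [-1.7  1.   7. ] open 0.0348
(424, 20, 130, -11) dx 0.001 dy -0.000 dz -0.124 turn 0.01
(573, 116, 130, 4.4) dx -0.127 dy 0.122 dz -0.123 turn -0.50
```

Request:
jog_arm(steps=[{"fingers":1,"dx":0,"dy":0,"dz":-0.06,"turn":0},{"fingers":1,"dx":0,"dy":0,"dz":-0.123,"turn":0},{"fingers":1,"dx":-0.04,"dy":0.04,"dz":-0.123,"turn":-0.25},{"fingers":1,"dx":-0.08,"dy":0.08,"dz":-0.123,"turn":-0.5},{"fingers":1,"dx":-0.11,"dy":0.11,"dz":-0.123,"turn":-0.5},{"fingers":1,"dx":-0.127,"dy":0.122,"dz":-0.123,"turn":-0.5},{"fingers":1,"dx":-0.127,"dy":0.122,"dz":-0.123,"turn":-0.5},{"fingers":1,"dx":-0.127,"dy":0.122,"dz":-0.123,"turn":-0.5},{"fingers":1,"dx":-0.127,"dy":0.122,"dz":-0.123,"turn":-0.5}])

```text
time_s: 16.0
ee_pos: [0.5707, 0.1158, 0.1274]
ee_rot: [-0.037, 0.999, -0.0, -0.0]
force: [-0.0, -0.1, -0.9]
opening: 0.0349
gripper_force: 41.0
```

```bash
python3 -c "
from h import *
plan((573,116,26,4.4))"
```

```text
t 16.0 tcp [570.7 115.8 127.4] yaw 4.3 tilt [-0. -0.] F [-0.  -0.1 -0.9] open 0.0349
(573, 116, 26, 4.4) dx -0.002 dy -0.000 dz 0.101 turn -0.00
```

Request:
jog_arm(steps=[{"fingers":1,"dx":-0.002,"dy":0,"dz":0.03,"turn":0},{"fingers":1,"dx":-0.002,"dy":0,"dz":0.055,"turn":0},{"fingers":1,"dx":-0.002,"dy":0,"dz":0.075,"turn":0},{"fingers":1,"dx":-0.002,"dy":0,"dz":0.09,"turn":0},{"fingers":1,"dx":-0.002,"dy":0,"dz":0.098,"turn":0},{"fingers":1,"dx":-0.002,"dy":0,"dz":0.1,"turn":0},{"fingers":1,"dx":-0.002,"dy":0,"dz":0.1,"turn":0},{"fingers":1,"dx":-0.002,"dy":0,"dz":0.1,"turn":0}])

```text
time_s: 17.0
ee_pos: [0.574, 0.1166, 0.0281]
ee_rot: [-0.037, 0.999, 0.0, 0.001]
force: [1.3, -0.7, -1.7]
opening: 0.0343
gripper_force: 41.0
```

Request:
jog_arm(steps=[{"fingers":1,"dx":0,"dy":0,"dz":0.001,"turn":0},{"fingers":0.1,"dx":0,"dy":0,"dz":0.001,"turn":0},{"fingers":-0.2,"dx":0,"dy":0,"dz":0.001,"turn":0},{"fingers":-0.2,"dx":0,"dy":0,"dz":0.001,"turn":0},{"fingers":-0.2,"dx":0,"dy":0,"dz":0.001,"turn":0},{"fingers":-0.2,"dx":0,"dy":0,"dz":-0.03,"turn":0},{"fingers":-0.2,"dx":0,"dy":0,"dz":-0.085,"turn":0},{"fingers":-0.2,"dx":0,"dy":0,"dz":-0.12,"turn":0},{"fingers":-0.2,"dx":0,"dy":0,"dz":-0.12,"turn":0},{"fingers":-0.2,"dx":0,"dy":0,"dz":-0.12,"turn":0}])

```text
time_s: 18.25
ee_pos: [0.573, 0.1165, 0.1467]
ee_rot: [-0.037, 0.999, -0.0, -0.0]
force: [0.0, 0.5, -0.6]
opening: 0.0508
gripper_force: 0.0
```

```bash
python3 - <<'E'
from h import *
plan((426,-132.5,140,-7))
p,d=r.snapshot("wrist");cv2.imwrite("pics/w4.png",p)
E
```

```text
t 18.25 tcp [573.  116.5 146.7] yaw 4.3 tilt [-0.001 -0.   ] F [ 0.   0.5 -0.6] open 0.0508
(426, -132.5, 140, -7) dx 0.165 dy -0.237 dz 0.007 turn 0.38
```

View pics/w4.png

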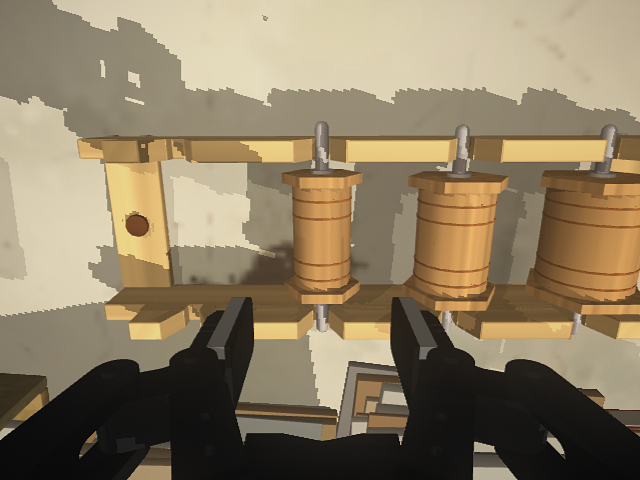

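Roller b (322,240) is seated beside c and d. The last one is a.

Request:
jog_arm(steps=[{"fingers":-0.6,"dx":0.03,"dy":-0.05,"dz":0,"turn":0.1},{"fingers":-0.6,"dx":0.07,"dy":-0.1,"dz":0,"turn":0.2},{"fingers":-0.6,"dx":0.11,"dy":-0.15,"dz":0,"turn":0.38},{"fingers":-0.6,"dx":0.14,"dy":-0.2,"dz":0.007,"turn":0.38},{"fingers":-0.6,"dx":0.165,"dy":-0.237,"dz":0.007,"turn":0.38},{"fingers":-0.6,"dx":0.165,"dy":-0.237,"dz":0.007,"turn":0.38},{"fingers":-0.6,"dx":0.165,"dy":-0.237,"dz":0.007,"turn":0.38},{"fingers":-0.6,"dx":0.165,"dy":-0.237,"dz":0.007,"turn":0.38}])

```text
time_s: 19.3
ee_pos: [0.4268, -0.1312, 0.1398]
ee_rot: [0.061, 0.998, 0.0, -0.0]
force: [0.9, 0.5, -0.3]
opening: 0.0684
gripper_force: 0.0
```

```bash
python3 -c "
from h import *
plan((426,-132.5,4,-7))
p,d=r.snapshot('wrist')
P=cloud('wrist',d,r.camera_info('wrist'))
for m in r.masks_of('wrist','roller_b'):
    X=P[m['mask']&(d>0)];print(m['conf'],m['extent'],rect(X[X[:,2]>.012]),np.percentile(X[:,2],98))
"
```

```text
t 19.3 tcp [ 426.8 -131.2  139.8] yaw -7.0 tilt [-0.001  0.001] F [ 0.9  0.5 -0.3] open 0.0684
(426, -132.5, 4, -7) dx 0.000 dy -0.001 dz 0.136 turn -0.00
0.8 [291.6, 127.6, 347.6, 320.3] (array([ 426.9, -133. ]), array([ 36.7, 133.2]), 82.9) 0.03245450547171804
```

Request:
jog_arm(steps=[{"fingers":-0.6,"dx":0,"dy":-0.001,"dz":0.05,"turn":0},{"fingers":-0.6,"dx":0,"dy":-0.001,"dz":0.1,"turn":0},{"fingers":-0.6,"dx":0,"dy":-0.001,"dz":0.136,"turn":0},{"fingers":-0.6,"dx":0,"dy":-0.001,"dz":0.136,"turn":0},{"fingers":1,"dx":0,"dy":-0.001,"dz":0.136,"turn":0},{"fingers":1,"dx":0,"dy":-0.001,"dz":0.136,"turn":0},{"fingers":1,"dx":0,"dy":-0.001,"dz":0.136,"turn":0},{"fingers":1,"dx":0,"dy":-0.001,"dz":0.136,"turn":0},{"fingers":1,"dx":0,"dy":-0.001,"dz":0.136,"turn":0}])

```text
time_s: 20.52
ee_pos: [0.4282, -0.1339, 0.0064]
ee_rot: [0.062, 0.998, -0.001, 0.002]
force: [-1.9, 1.5, 7.3]
opening: 0.0245
gripper_force: 38.9
```

```bash
python3 -c "
from h import *
plan((426,-132.5,130,-7),(579.5,32.5,130,4.4))"
```

```text
t 20.52 tcp [ 428.2 -133.9    6.4] yaw -7.1 tilt [ 0.003 -0.001] F [-1.9  1.5  7.3] open 0.0245
(426, -132.5, 130, -7) dx 0.002 dy 0.001 dz -0.124 turn -0.00
(579.5, 32.5, 130, 4.4) dx -0.130 dy 0.184 dz -0.123 turn -0.38
```

Request:
jog_arm(steps=[{"fingers":1,"dx":0,"dy":0,"dz":-0.06,"turn":0},{"fingers":1,"dx":0,"dy":0,"dz":-0.123,"turn":0},{"fingers":1,"dx":-0.035,"dy":0.05,"dz":-0.123,"turn":-0.2},{"fingers":1,"dx":-0.07,"dy":0.1,"dz":-0.123,"turn":-0.38},{"fingers":1,"dx":-0.105,"dy":0.15,"dz":-0.123,"turn":-0.38},{"fingers":1,"dx":-0.131,"dy":0.184,"dz":-0.123,"turn":-0.38},{"fingers":1,"dx":-0.131,"dy":0.184,"dz":-0.123,"turn":-0.38},{"fingers":1,"dx":-0.131,"dy":0.184,"dz":-0.123,"turn":-0.38},{"fingers":1,"dx":-0.131,"dy":0.184,"dz":-0.123,"turn":-0.38}])

```text
time_s: 21.65
ee_pos: [0.5787, 0.0323, 0.1276]
ee_rot: [-0.037, 0.999, -0.0, 0.0]
force: [-0.0, 1.0, -1.3]
opening: 0.0246
gripper_force: 40.1
```

```bash
python3 -c "
from h import *
plan((579.5,32.5,31,4.4))
p,d=r.snapshot('wrist');cv2.imwrite('pics/w5.png',p)"
```

```text
t 21.65 tcp [578.7  32.3 127.6] yaw 4.2 tilt [ 0. -0.] F [-0.   1.  -1.3] open 0.0246
(579.5, 32.5, 31, 4.4) dx -0.001 dy 0.000 dz 0.097 turn -0.01
```

View pics/w5.png

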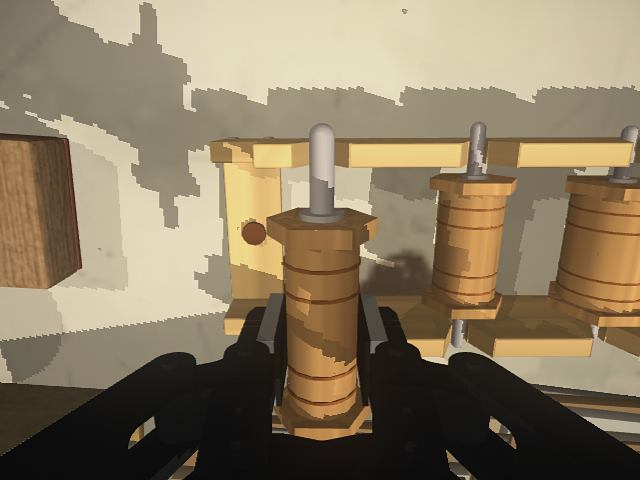

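Roller a's axle (322,160) is over the last slot (~326,153) next to the small dot. Lowering it.

Request:
jog_arm(steps=[{"fingers":1,"dx":-0.001,"dy":0.001,"dz":0.03,"turn":0},{"fingers":1,"dx":-0.001,"dy":0.001,"dz":0.055,"turn":0},{"fingers":1,"dx":-0.001,"dy":0.001,"dz":0.075,"turn":0},{"fingers":1,"dx":-0.001,"dy":0.001,"dz":0.088,"turn":0},{"fingers":1,"dx":-0.001,"dy":0.001,"dz":0.094,"turn":0},{"fingers":1,"dx":-0.001,"dy":0.001,"dz":0.096,"turn":0},{"fingers":1,"dx":-0.001,"dy":0.001,"dz":0.096,"turn":0},{"fingers":1,"dx":-0.001,"dy":0.001,"dz":0.096,"turn":0}])

```text
time_s: 22.7
ee_pos: [0.5806, 0.0331, 0.0317]
ee_rot: [-0.037, 0.999, -0.001, 0.0]
force: [1.1, -4.3, -3.1]
opening: 0.0242
gripper_force: 39.9
```

Request:
jog_arm(steps=[{"fingers":1,"dx":0,"dy":0,"dz":0.001,"turn":0},{"fingers":0.3,"dx":0,"dy":0,"dz":0.001,"turn":0},{"fingers":0,"dx":0,"dy":0,"dz":0.001,"turn":0},{"fingers":0,"dx":0,"dy":0,"dz":0.001,"turn":0},{"fingers":0,"dx":0,"dy":0,"dz":0.001,"turn":0},{"fingers":0,"dx":0,"dy":0,"dz":-0.03,"turn":0},{"fingers":0,"dx":0,"dy":0,"dz":-0.085,"turn":0},{"fingers":0,"dx":0,"dy":0,"dz":-0.12,"turn":0},{"fingers":0,"dx":0.05,"dy":0,"dz":-0.15,"turn":0},{"fingers":0,"dx":0.1,"dy":0,"dz":-0.15,"turn":0}])

```text
time_s: 23.95
ee_pos: [0.4813, 0.0267, 0.1843]
ee_rot: [-0.038, 0.999, -0.0, 0.003]
force: [0.0, -0.2, -0.1]
opening: 0.0429
gripper_force: 0.0
```

Request:
jog_arm(steps=[{"fingers":0,"dx":0.1,"dy":-0.06,"dz":0,"turn":0},{"fingers":0,"dx":0.15,"dy":-0.12,"dz":0,"turn":0},{"fingers":0,"dx":0.15,"dy":-0.18,"dz":0,"turn":0},{"fingers":0,"dx":0.15,"dy":-0.18,"dz":0,"turn":0},{"fingers":0,"dx":0.15,"dy":-0.18,"dz":0,"turn":0}])

```text
time_s: 24.58
ee_pos: [0.343, -0.167, 0.1816]
ee_rot: [-0.034, 0.999, -0.001, 0.0]
force: [-0.0, 0.5, -0.0]
opening: 0.0427
gripper_force: 0.0
```

```bash
python3 - <<'E'
from h import *
plan()
ims=[]
for c,(x,y,w,h) in(("top",(150,150,300,180)),("side",(200,110,300,300))):
    p,d=r.snapshot(c);ims.append(cv2.resize(p[y:y+h,x:x+w],None,fx=400/w,fy=400/w*1.0))
    P=cloud(c,d,r.camera_info(c))
    # heights in rack frame along each bay: axle stubs over/outside the cheeks
    t=np.radians(4.4);R=np.array([[np.cos(t),-np.sin(t)],[np.sin(t),np.cos(t)]])
    L=(P[...,:2]-[.5695,.157])@R
    for yb in(-.126,-.042,.042,.126):
        for s in(-1,1):
            m=(abs(L[...,1]-yb)<.005)&(abs(s*L[...,0]-.056)<.009)&(P[...,2]<.09)
            print(c,yb,s,m.sum(),np.round(np.percentile(P[m][:,2],[50,95])*1000) if m.any() else None)
    for q in("block","pen","brush"):
        print(q,[rect((lambda X:X[(X[:,2]<.09)&(X[:,2]>.008)])(P[m['mask']&(d>0)])) for m in r.masks_of(c,q)[:1]])
cv2.imwrite("pics/f.png",np.vstack(ims)[:600] if 0 else np.hstack([cv2.copyMakeBorder(i,0,400-i.shape[0],0,0,0) for i in ims]))
E
```

```text
t 24.57 tcp [ 343.  -167.   181.6] yaw 3.9 tilt [ 0.    -0.001] F [-0.   0.5 -0. ] open 0.0427
top -0.126 -1 48 [37. 47.]
top -0.126 1 35 [42. 46.]
top -0.042 -1 44 [40. 45.]
top -0.042 1 33 [43. 46.]
top 0.042 -1 45 [40. 45.]
top 0.042 1 26 [43. 46.]
top 0.126 -1 50 [40. 45.]
top 0.126 1 24 [43. 44.]
block [(array([ 573.4, -154.6]), array([48.6, 89.1]), 90.0)]
pen [(array([323.6, 280.5]), array([133.4,  14.9]), 3.0)]
brush [(array([ 499.1, -237.3]), array([ 9.2, 96.7]), 87.6)]
side -0.126 -1 43 [40. 48.]
side -0.126 1 41 [30. 48.]
side -0.042 -1 36 [32. 50.]
side -0.042 1 34 [27. 46.]
side 0.042 -1 21 [40. 50.]
side 0.042 1 24 [30. 49.]
side 0.126 -1 28 [36. 47.]
side 0.126 1 16 [37. 50.]
block [(array([ 575.8, -157.3]), array([90.2, 52.9]), 1.0)]
pen [(array([342.6, 277.4]), array([97.7, 16.7]), 3.4)]
brush [(array([ 453.4, -237.8]), array([ 10.1, 200.2]), 86.8)]
```

View pics/f.png

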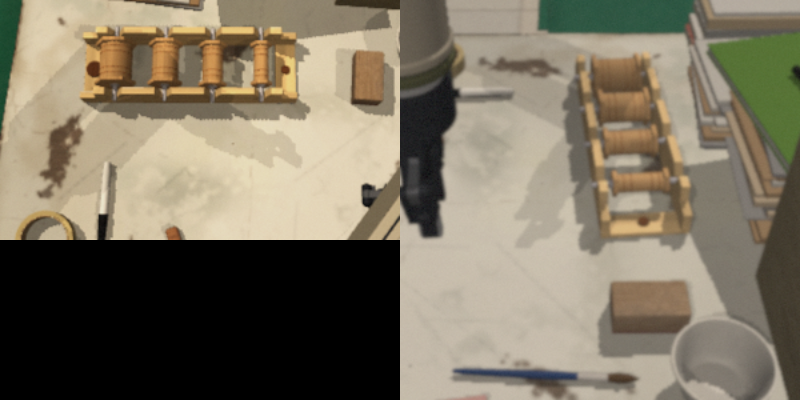

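All four axles have tops about 44 mm up at both ends, so they are seated. They run d, c, b, a from the large dot to the small one. The block, pen and brush haven't moved, and the arm is clear.

```bash
python3 -c "
from station import r
print(r.job_done())"
```

```text
the job is handed in; nothing more can be done
None
```

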